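Open the descaler bottle

ROBOT

A 6-joint arm with a two-finger parallel gripper is mounted at the origin on a cart in front of the work surface, level with it; the furniture and walls round the work are solid. World frame = base frame: x ahead of the robot, y to its left, z up, the work surface at z = 0. Lengths are in m, angles in rad, forces in N, time in s.
With the tool pointing down it reaches from about 0.375 to 0.925 m from the base axis. Payload 5.7 kg.
Tool frame: the origin (TCP) lies on the front face of the gripper's body, between the roots of the fingers; the fingertips stand 73 mm ahead of it and the grasp point (between the pads) lies 54 mm ahead of it; z points along the fingers, y is the line along which they close (so a half turn about z gives the same grasp; the last joint's range is limited). The gripper opens to 85 mm and grips with 20 to 120 N. Pads are 22 mm wide; open, the fingers measure 114 mm over their backs; the gripper's body (76 mm by 85 mm) begins 54 mm behind the grasp point. The pads swing forward as they close: fully open they stand 13 mm farther back than shut.
Start: joints at [-1.372, 0.359, 1.51, -0, 1.272, -0.115], TCP at [0.185, -0.571, 0.304] pointing down, gripper open.
Joint ranges: [-2.97, 2.97], [-1.01, 2.36], [0.21, 2.38], [-0.96, 4.11], [0.2, 2.71], [-2.98, 2.98]. Speed limits (rad/s): [2.39, 2.39, 3.14, 3.14, 3.14, 3.14].

INTERFACE

Orientations are given as a unit quaternion [w, x, y, z].
In Python, from workcell import manip gives the robot as it stands.
- The arm moves only by the tool arm_command, never from a script. Its argument "motion" is a list of rows, each an object with "translation": the shift along the world's x, y, z normalised to -1 to 1, where 1 is 0.5 m, a list of three; "twist": the turn about the world's z normalised to -1 to 1, where 1 is 60 degrees; "hand": the closure, from -1 (fully open) to 1 (shut). In form: [{"translation": [x, y, z], "twist": twist, "hand": hand}, ...]. A call has exactly 5 rows; each row shifts and turns the commanded pose from where the row before left it; what a row does not reach is not made up. A row lasts 1/8 s, in which the tool goes at most 62.5 mm and 10.7 degrees, less where a joint would pass 70% of its speed; a pose out of reach is approached as far as the arm can. A call with a number of a shift or a turn outside -1 to 1 is refused whole. A call with a gripper value outside its range is refused whole. The fingers move at their own pace and stop on an object; "grip_force" is the grip in N (left out, the last holds). Time passes only in rows, so rows that do not move let the fingers close, or fill a call up. It gives the time, the measured TCP pose, the force, the opening and the grip force at its end, in the units of the state.
- manip.observe(): the state, without advancing time (a new reading comes with each control period).
- manip.snapshot(name): name is "scene" or "top"; returns the picture (400x640x3 uint8, red, green, blue); there is no depth.
- manip.get_calibration(name): a dict with "fov_y" (degrees; the focal length in pixels is half the picture's height over the tangent of half this angle, whatever the lens; pixels are square), "cx", "cy" (the principal point, pixels), "R" (3x3) and "t" (3): a world point X has camera coordinates R X + t. Camera axes: x right, y down, z forward; pixel columns grow to the right and rows downward; lengths in m; the calibration is good to about 2 mm. A picture is of the moment at which its call begins. get_calibration takes no time and is no camera call.
- manip.finish_job(): hands the job in; it is judged then, once.
The state is a dict: "t": time; "joints": joint angles; "joint_velocities": joint speeds; "joint_efforts": joint torques, N m; "eef_pos": TCP position; "orientation": TCP orientation; "force": force on the tool from outside, world axes, zero at the start; "moment": the same for the moment, N m; "gripper_width": opening from 0.0 (shut) to 1.0 (fully open); "grip_force": force on a finger pad.
Only numpy, scipy, OpenCV 4.12 (cv2) and the standard library are available. Lean on these libraries where they do the work, as an engineer would, in place of code of your own. Each camera call takes 0.05 s, during which the arm holds its last target. There are 200 camera calls.

TASK

The kettle needs descaling: open the white descaler bottle clamped in its holder. First lift the roll of tape that somebody parked over the cap straight up off it and lay it flat on the worktop beside the holder; then press the push-and-turn cap down, twist it anticlockwise while it is down, and lift it off. Finish still holding the cap in the gripper, upright, about a hand's breadth above the bottle, touching nothing else, and leave the mug, tin, spice jar and spoon where they stand.

Things in the scene. Friction and masses are not known exactly. Their poses are not given: they have to be found in the camera images.
- bottle: White round bottle, 68 mm in diameter, clamped immovably upright in a weighted holder (base plate 116 x 104 x 10 mm, steel band round the bottle's lower part, small screw toward the robot). Origin: centre of the base plate's underside, on the worktop; z up along the bottle's axis. Flat shoulder, full diameter, at z = 100 mm. Cap's top at z = 141 mm.
- neck_top (a point): Centre of the rim of the bottle's neck, 28 mm in diameter, 128 mm above the worktop, inside the cap. Three ledges on the neck, 120 degrees apart, hold the cap by its three inner lugs. The cap's lugs come free when it has been turned 39 to 81 degrees anticlockwise (from above) from the locked position: 60 is the middle, a stop prevents more than 81.
- cap: White ribbed hollow cap, 46 mm in diameter, 28 mm tall, 30 g, loose part, locked on the neck at the start. Origin: centre of its lower rim; z up. Locked: origin 113 mm above the worktop on the bottle's axis, 13 mm above the shoulder. Unpressed it turns only a few degrees. Pressed down over 4.5 mm (7 mm is good) it turns anticlockwise with little friction; clockwise is blocked.
- plug (a joint): Sprung plug, 18 mm in diameter, in the bottle's mouth, that pushes the cap up; value in m, 0 with the cap locked, negative pressed down, at most +0.003 when the cap is free (it then lifts the freed cap by 3 mm). It pushes with 6 N at 0, and 0.4 N more for each mm down; the cap meets a hard stop 9 mm down, at 10 N.
- tape: Roll of brown paper tape, a rigid ring 67 mm in outer and 54 mm in inner diameter, 32 mm tall, about 70 g. At the start around the cap on the bottle's shoulder, 100 to 132 mm above the worktop, 4 mm clear of the cap. Origin: centre of its underside; z along its axis. Grip it across the outer diameter. The worktop 11 to 17 cm to the right (-y) of the bottle's axis is clear.
- mug: Striped mug, about 92 x 127 mm over the handle, 95 mm tall; bystander, on the worktop to the left of the bottle. Origin: centre of its underside.
- tin: Low food tin, 75 mm in diameter, 58 mm tall; bystander, behind the bottle. Origin: centre of its underside.
- spice_jar: Small spice jar with a dark lid, 41 mm in diameter, 105 mm tall; bystander, behind the bottle. Origin: centre of its underside.
- spoon: Steel spoon, 199 mm long, lying on the worktop well to the right of the bottle; bystander. Origin: its middle, on the worktop.

How it is judged:
By the outcome, as a careful person would: the job done as asked, in the order asked, and still so for the second after the job is handed in, while the arm keeps its last pose, push and grip.
It also fails if it takes over 45 s, if anything falls off the work surface, if the arm or the gripper's body presses on something with over 40 N, if the wrist force passes 120 N, or if a joint passes its speed limit or range.

## Working session

There is one attempt and no reset: what is moved stays moved. The work goes in short steps, Python scripts to look and compute and a tool call to move; the robot and the scene stay as the last step left them, time stands still between calls to the robot, and variables do not carry over. Pictures are saved under pics/ and viewed, at most 10 in all, crops included, and the job is handed in when it is done.

Besides the shell and the picture viewer there is one more tool, called after "Call:" by a JSON object that holds its "name" and its "arguments". arm_command: Moves the arm, as the interface text tells. Its arguments: {"type":"object","properties":{"motion":{"type":"array","items":{"type":"object","properties":{"translation":{"type":"array","items":{"type":"number","minimum":-1,"maximum":1}},"twist":{"type":"number","minimum":-1,"maximum":1},"hand":{"type":"number"}}}},"grip_force":{"type":"number"}},"required":["motion"]}

```bash
mkdir -p pics; python3 - <<'E'
from workcell import manip
import cv2
for n in("scene","top"):
    cv2.imwrite(f"pics/{n}0.png",manip.snapshot(n)[:,:,::-1]); c=manip.get_calibration(n); print(n,c)
print(manip.observe())
E
```

```text
scene {'fov_y': 53.91925283995079, 'cx': 312.9806764534648, 'cy': 193.22332494435568, 'R': array([[-0.63316118, -0.77382707, -0.01727962],
       [-0.50434073,  0.42939107, -0.74917537],
       [ 0.5871519 , -0.46563394, -0.66214627]]), 't': array([0.32446781, 0.31852927, 0.83894057])}
top {'fov_y': 44.5275025478461, 'cx': 313.48544870090075, 'cy': 201.90177513133085, 'R': array([[ 0.06135916, -0.99810974, -0.00346519],
       [-0.97576926, -0.05925453, -0.21062586],
       [ 0.2100224 ,  0.01630505, -0.97756061]]), 't': array([0.00860516, 0.49738576, 1.403012  ])}
{'t': 0.1, 'joints': array([-1.37208316e+00,  3.59465098e-01,  1.51136027e+00,  1.56577819e-05,
        1.27248226e+00, -1.15112096e-01]), 'joint_velocities': array([ 0.00077636, -0.00144902, -0.00258048,  0.00117292,  0.00178977,
       -0.00021601]), 'joint_efforts': array([ 1.63578557e-05, -5.28653133e+01, -2.79349387e+01, -1.00972595e-04,
        5.09998776e-03, -1.77494167e-05]), 'eef_pos': array([ 0.18510971, -0.57020251,  0.30310468]), 'orientation': array([-8.57049931e-04,  9.87714449e-01,  1.56267179e-01, -2.83583442e-05]), 'force': array([ 0.40063479,  0.22956344, -0.10956975]), 'moment': array([-0.05918389, -0.00288998, -0.00013297]), 'grip_force': 0.0, 'gripper_width': 0.9967256565953362}
```

View pics/scene0.png

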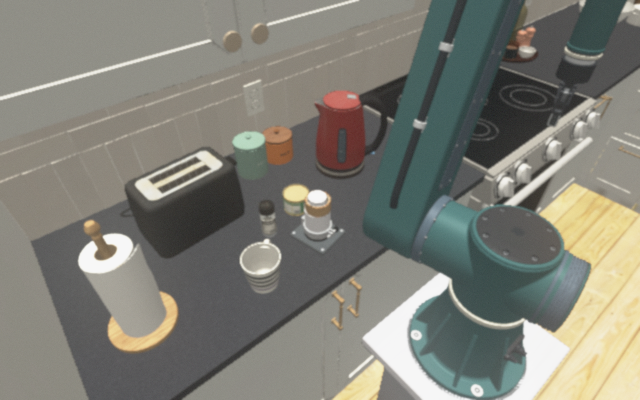

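View pics/top0.png

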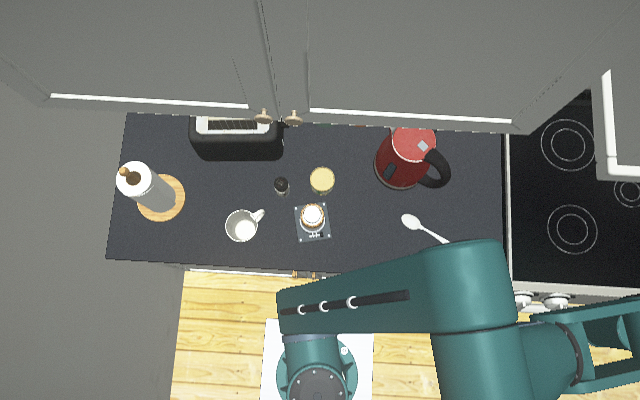

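The scene view shows the bottle with the tape at about (317,213), the mug at (262,265), the tin at (296,198) and the jar at (267,215). In the top view, the bottle is at (312,217), the mug at (243,225), the tin at (321,181), the jar at (282,185) and the spoon at (425,228). Next I crop in closer.

```bash
cat > h.py <<'E'
import numpy as np,cv2
from workcell import manip
def ray(n,u,v):
    c=manip.get_calibration(n); f=200/np.tan(np.radians(c["fov_y"])/2)
    d=c["R"].T@np.array([(u-c["cx"])/f,(v-c["cy"])/f,1]); return -c["R"].T@c["t"],d
def plane(n,u,v,z):
    o,d=ray(n,u,v); return (o+d*(z-o[2])/d[2])[:2]
def proj(n,p):
    c=manip.get_calibration(n); f=200/np.tan(np.radians(c["fov_y"])/2)
    q=c["R"]@np.array(p)+c["t"]; return q[:2]/q[2]*f+[c["cx"],c["cy"]]
E
python3 - <<'E'
from h import *
a=cv2.imread("pics/top0.png")[190:250,280:345]; b=cv2.imread("pics/scene0.png")[175:255,280:350]
a=cv2.resize(a,(390,360),interpolation=0); b=cv2.resize(b,(350,400),interpolation=0)
o=np.zeros((400,740,3),np.uint8); o[:360,:390]=a;o[:,390:]=b; cv2.imwrite("pics/crop0.png",o)
print(plane("top",312,211,.141),plane("scene",317,197,.141))
for nm,u,v,z in[("mug",241,225,.095),("tin",321,177,.058),("jar",281,183,.105)]:print(nm,plane("top",u,v,z))
E
```

```text
[0.45090532 0.03999623] [0.44006947 0.0430834 ]
mug [0.40676167 0.24134194]
tin [0.57257066 0.02101244]
jar [0.53495389 0.13540902]
```

View pics/crop0.png

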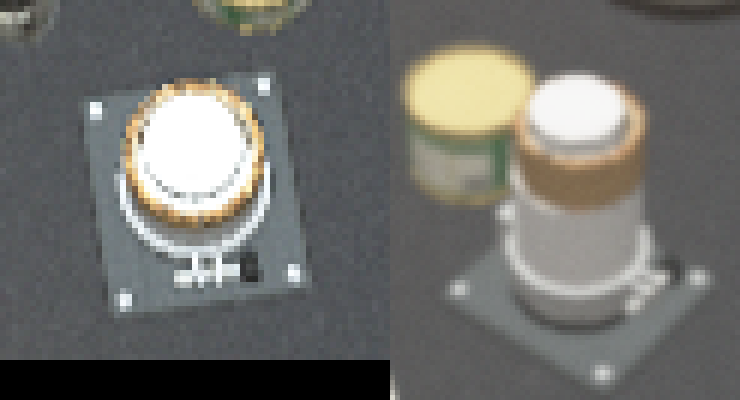

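The crop shows the tape ring at about top (312.5,215.3). The plate screws sit at crop pixels (96,110), (264,87), (293,272) and (124,300) in the top view, and (458,289) and (697,278) in the scene view. The cap top in the scene view is at about (577,107). I'll fit the brown and white blobs.

```bash
python3 - <<'E'
from h import *
P=[(96,110),(264,87),(293,272),(124,300)]
w=[plane("top",280+x/6-.5,190+y/6-.5,.011) for x,y in P]; print("screws top",np.round(w,4),np.mean(w,0))
e=w[0]-w[3]; e2=w[1]-w[2]; print("fwd edge dir",np.degrees(np.arctan2(e[1],e[0])),np.degrees(np.arctan2(e2[1],e2[0])))
s=[plane("scene",280+(x-390)/5-.5,175+y/5-.5,.011) for x,y in[(458,289),(697,278),(601,372)]]; print("scene",np.round(s,4),(s[0]+s[1])/2)
# tape outer in top: brown or white inside ; cap in scene
for n,x0,y0,x1,y1 in(("top",295,195,330,232),("scene",298,182,338,222)):
    im=cv2.imread(f"pics/{n}0.png").astype(int)
    br=np.zeros(im.shape[:2],np.uint8); br[y0:y1,x0:x1]=((im[...,2]-im[...,0])[y0:y1,x0:x1]>40)
    if n=="scene": br[:, :305]=0
    ys,xs=np.where(br); print(n,"brown",xs.min(),xs.max(),ys.min(),ys.max())
    print(" edge columns mid",(xs.min()+xs.max())/2)
o=plane("top",312.3,214,.132)
for c in np.linspace(0,1,1):
  pass
for c in [np.mean(w,0),(s[0]+s[1])/2]:
  for n in("top","scene"):
    r=[proj(n,(c[0]+.0335*np.cos(a),c[1]+.0335*np.sin(a),.132)) for a in np.linspace(0,6.28,60)]
    r2=[proj(n,(c[0]+.023*np.cos(a),c[1]+.023*np.sin(a),.141)) for a in np.linspace(0,6.28,60)]
    print(n,"pred tape top",np.min(r,0).round(1),np.max(r,0).round(1),"cap",np.min(r2,0).round(1),np.max(r2,0).round(1))
E
```

```text
screws top [[ 0.4831  0.0934]
 [ 0.5003  0.0086]
 [ 0.406  -0.0114]
 [ 0.3866  0.0726]] [0.44399343 0.04080057]
fwd edge dir 12.171746492234288 11.994708467825708
scene [[ 0.4836  0.0935]
 [ 0.4056 -0.0114]
 [ 0.3883  0.0719]] [0.44456212 0.04100564]
top brown 301 323 203 227
 edge columns mid 312.0
scene brown 305 330 187 216
 edge columns mid 317.5
top pred tape top [299.6 202.3] [323.5 225.8] cap [303.3 205.3] [319.8 221.6]
scene pred tape top [303.5 189.8] [330.  207.6] cap [307.6 189.8] [325.9 202. ]
top pred tape top [299.6 202.1] [323.5 225.6] cap [303.2 205.1] [319.8 221.4]
scene pred tape top [303.3 189.7] [329.8 207.5] cap [307.3 189.7] [325.6 201.9]
```

Call:
{"name": "arm_command", "arguments": {"motion": [{"translation": [0.06, 0.09, 0], "twist": 0, "hand": -1}, {"translation": [0.06, 0.09, 0], "twist": 0, "hand": -1}, {"translation": [0.06, 0.09, 0], "twist": 0, "hand": -1}, {"translation": [0.06, 0.09, 0], "twist": 0, "hand": -1}, {"translation": [0.06, 0.09, 0], "twist": 0, "hand": -1}], "grip_force": 40}}

```text
t: 0.72
eef_pos: [0.3358, -0.344, 0.3036]
orientation: [-0.0, 0.988, 0.156, -0.0]
force: [1.7, -0.9, -0.2]
gripper_width: 0.997
grip_force: 0.0
```

Call:
{"name": "arm_command", "arguments": {"motion": [{"translation": [0.03, 0.08, 0], "twist": 0, "hand": -1}, {"translation": [0.03, 0.08, 0], "twist": 0, "hand": -1}, {"translation": [0.02, 0.08, 0], "twist": 0, "hand": -1}, {"translation": [0.02, 0.08, 0], "twist": 0, "hand": -1}, {"translation": [0.02, 0.08, 0], "twist": 0, "hand": -1}]}}

```text
t: 1.35
eef_pos: [0.3952, -0.1443, 0.3037]
orientation: [-0.0, 0.988, 0.156, -0.0]
force: [0.1, 0.1, 0.4]
gripper_width: 0.999
grip_force: 0.0
```

Call:
{"name": "arm_command", "arguments": {"motion": [{"translation": [0.02, 0.08, 0], "twist": 0, "hand": -1}, {"translation": [0.02, 0.08, 0], "twist": 0, "hand": -1}, {"translation": [0.02, 0.08, 0], "twist": 0, "hand": -1}, {"translation": [0.02, 0.08, 0], "twist": 0, "hand": -1}, {"translation": [0.018, 0.05, 0], "twist": 0, "hand": -1}]}}

```text
t: 1.98
eef_pos: [0.444, 0.0411, 0.3036]
orientation: [-0.0, 0.988, 0.157, -0.0]
force: [0.5, 0.0, -0.3]
gripper_width: 0.999
grip_force: 0.0
```

Call:
{"name": "arm_command", "arguments": {"motion": [{"translation": [0, 0, -0.06], "twist": 0, "hand": -1}, {"translation": [0, 0, -0.06], "twist": 0, "hand": -1}, {"translation": [0, 0, -0.04], "twist": 0, "hand": -1}, {"translation": [0, 0, 0], "twist": 0, "hand": -1}, {"translation": [0, 0, 0], "twist": 0, "hand": -1}]}}

```text
t: 2.6
eef_pos: [0.4445, 0.0393, 0.2244]
orientation: [0.0, 0.988, 0.156, 0.0]
force: [0.9, 0.6, 0.7]
gripper_width: 1.002
grip_force: 0.0
```

```bash
python3 - <<'E'
from h import *
print(manip.observe()["eef_pos"])
a=manip.snapshot("scene")[140:265,250:400,::-1];b=manip.snapshot("top")[140:265,250:370,::-1]
o=np.zeros((500,800,3),np.uint8);o[:375,:450]=cv2.resize(a,(450,375));o[:364,450:]=cv2.resize(b,(350,364));cv2.imwrite("pics/c1.png",o)
E
```

```text
[0.44452988 0.03927211 0.22439132]
```

View pics/c1.png

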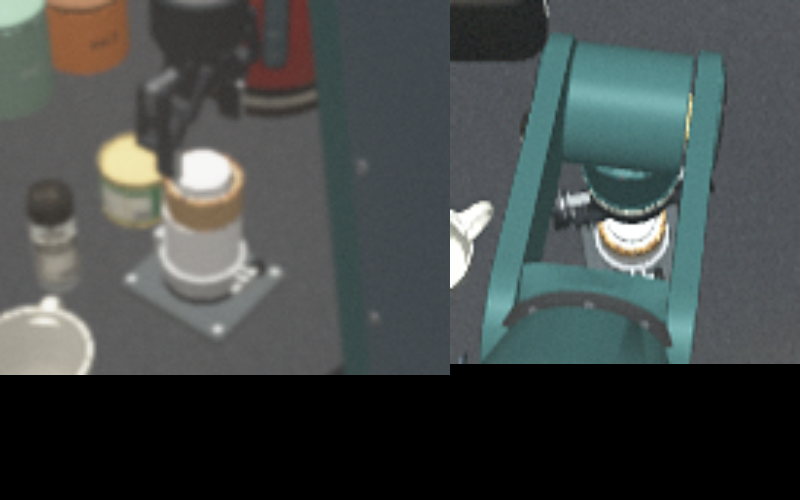

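The left finger tip is at about (167,170) in the left panel, and the tape is below it at (203,200). The gripper looks centred over the bottle, so I go down.

Call:
{"name": "arm_command", "arguments": {"motion": [{"translation": [-0.001, 0.003, -0.03], "twist": 0, "hand": -1}, {"translation": [0, 0, -0.03], "twist": 0, "hand": -1}, {"translation": [0, 0, -0.02], "twist": 0, "hand": -1}, {"translation": [0, 0, -0.02], "twist": 0, "hand": -1}, {"translation": [0, 0, 0], "twist": 0, "hand": -1}]}}

```text
t: 3.32
eef_pos: [0.4434, 0.0408, 0.1734]
orientation: [-0.0, 0.988, 0.156, -0.001]
force: [0.5, 0.4, -0.1]
gripper_width: 0.995
grip_force: 0.0
```

Call:
{"name": "arm_command", "arguments": {"motion": [{"translation": [0, 0, 0], "twist": 0, "hand": 0.9}, {"translation": [0, 0, 0], "twist": 0, "hand": 0.9}, {"translation": [0, 0, 0], "twist": 0, "hand": 0.9}, {"translation": [0, 0, 0], "twist": 0, "hand": 0.9}, {"translation": [0, 0, 0], "twist": 0, "hand": 0.9}], "grip_force": 30}}

```text
t: 3.95
eef_pos: [0.444, 0.0408, 0.1746]
orientation: [0.0, 0.988, 0.156, 0.001]
force: [-0.5, -0.3, 5.5]
gripper_width: 0.771
grip_force: 33.0
```

Call:
{"name": "arm_command", "arguments": {"motion": [{"translation": [0, 0, 0.01], "twist": 0, "hand": 0.9}, {"translation": [0, 0, 0.03], "twist": 0, "hand": 0.9}, {"translation": [0, 0, 0.05], "twist": 0, "hand": 0.9}, {"translation": [0, 0, 0.05], "twist": 0, "hand": 0.9}, {"translation": [0, 0, 0.04], "twist": 0, "hand": 0.9}]}}

```text
t: 4.58
eef_pos: [0.4438, 0.0408, 0.2651]
orientation: [0.0, 0.988, 0.156, 0.0]
force: [0.4, -0.3, -1.0]
gripper_width: 0.776
grip_force: 33.8
```

```bash
python3 - <<'E'
from h import *
s=manip.observe();print(s["eef_pos"],s["force"],s["gripper_width"],s["grip_force"])
a=manip.snapshot("scene")[120:260,250:390,::-1]
cv2.imwrite("pics/c2.png",cv2.resize(a,(420,420)))
E
```

```text
[0.4438054  0.04082622 0.26507132] [ 0.39487821 -0.31991533 -0.99858138] 0.7757814312119367 33.837706334888935
```

View pics/c2.png

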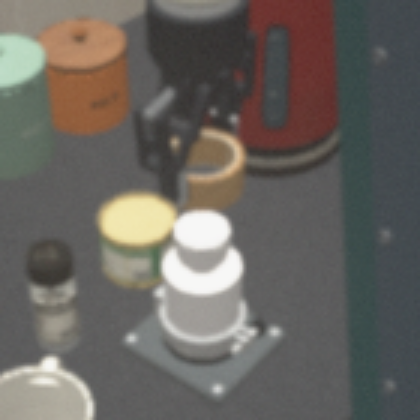

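The tape, at (208,168), is gripped level above the bare cap, at (203,235).

Call:
{"name": "arm_command", "arguments": {"motion": [{"translation": [0, -0.06, 0.01], "twist": 0, "hand": 0.9}, {"translation": [0, -0.08, 0], "twist": 0, "hand": 0.9}, {"translation": [0, -0.08, 0], "twist": 0, "hand": 0.9}, {"translation": [0, -0.06, 0], "twist": 0, "hand": 0.9}, {"translation": [0, 0, -0.04], "twist": 0, "hand": 0.9}]}}

```text
t: 5.25
eef_pos: [0.445, -0.1016, 0.2495]
orientation: [0.001, 0.988, 0.155, 0.002]
force: [0.1, 0.3, -0.6]
gripper_width: 0.775
grip_force: 33.9
```

Call:
{"name": "arm_command", "arguments": {"motion": [{"translation": [0, 0, -0.08], "twist": 0, "hand": 0.9}, {"translation": [0, 0, -0.1], "twist": 0, "hand": 0.9}, {"translation": [0, 0, -0.1], "twist": 0, "hand": 0.9}, {"translation": [0, 0, -0.05], "twist": 0, "hand": 0.9}, {"translation": [0, 0, 0], "twist": 0, "hand": 0.9}]}}

```text
t: 5.88
eef_pos: [0.4423, -0.0987, 0.0821]
orientation: [-0.001, 0.988, 0.156, -0.002]
force: [0.3, -1.1, -1.1]
gripper_width: 0.775
grip_force: 34.2
```

Call:
{"name": "arm_command", "arguments": {"motion": [{"translation": [0, 0, -0.008], "twist": 0, "hand": 0.9}, {"translation": [0, 0, -0.004], "twist": 0, "hand": 0.9}, {"translation": [0, 0, -0.002], "twist": 0, "hand": 0.9}, {"translation": [0, 0, 0], "twist": 0, "hand": 0.9}, {"translation": [0, 0, 0], "twist": 0, "hand": 0.9}]}}

```text
t: 6.5
eef_pos: [0.4438, -0.0992, 0.0771]
orientation: [0.0, 0.988, 0.156, 0.0]
force: [0.2, 0.3, -0.9]
gripper_width: 0.778
grip_force: 34.3
```

Call:
{"name": "arm_command", "arguments": {"motion": [{"translation": [0, 0, -0.002], "twist": 0, "hand": 0.9}, {"translation": [0, 0, -0.002], "twist": 0, "hand": 0.9}, {"translation": [0, 0, -0.001], "twist": 0, "hand": 0.9}, {"translation": [0, 0, 0], "twist": 0, "hand": 0.9}, {"translation": [0, 0, 0], "twist": 0, "hand": 0.9}]}}

```text
t: 7.12
eef_pos: [0.4436, -0.0992, 0.0746]
orientation: [-0.0, 0.988, 0.156, -0.0]
force: [-0.3, -0.1, 4.4]
gripper_width: 0.779
grip_force: 34.7
```

Contact. I release and rise.

Call:
{"name": "arm_command", "arguments": {"motion": [{"translation": [0, 0, 0], "twist": 0, "hand": -1}, {"translation": [0, 0, 0], "twist": 0, "hand": -1}, {"translation": [0, 0, 0], "twist": 0, "hand": -1}, {"translation": [0, 0, 0], "twist": 0, "hand": -1}, {"translation": [0, 0, 0.01], "twist": 0, "hand": -1}]}}

```text
t: 7.75
eef_pos: [0.4434, -0.0991, 0.0793]
orientation: [-0.0, 0.988, 0.156, -0.0]
force: [0.7, -0.4, -0.3]
gripper_width: 1.003
grip_force: 0.0
```

Call:
{"name": "arm_command", "arguments": {"motion": [{"translation": [0, 0, 0.06], "twist": 0, "hand": -1}, {"translation": [0, 0, 0.1], "twist": 0, "hand": -1}, {"translation": [0, 0, 0.12], "twist": 0, "hand": -1}, {"translation": [0, 0, 0.07], "twist": 0, "hand": -1}, {"translation": [0, 0.02, 0], "twist": 0, "hand": -1}]}}

```text
t: 8.38
eef_pos: [0.4455, -0.0899, 0.2575]
orientation: [0.002, 0.988, 0.156, 0.003]
force: [0.4, 0.4, 0.2]
gripper_width: 0.998
grip_force: 0.0
```

```bash
python3 - <<'E'
from h import *
s=manip.observe();print(s["eef_pos"],s["gripper_width"],s["force"])
a=manip.snapshot("scene")[120:260,250:390,::-1]
cv2.imwrite("pics/c3.png",cv2.resize(a,(420,420)))
E
```

```text
[ 0.44546414 -0.0899268   0.25752446] 0.9979990141561682 [0.40422285 0.4326119  0.20440302]
```

View pics/c3.png

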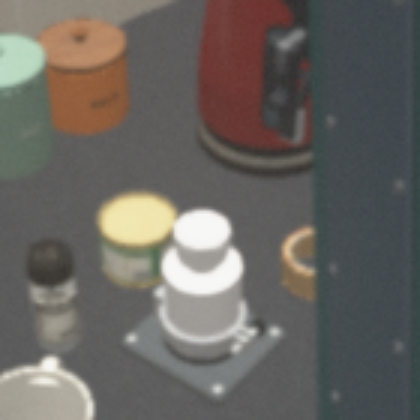

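The tape lies flat at (300,262), clear of the plate. I return over the cap.

Call:
{"name": "arm_command", "arguments": {"motion": [{"translation": [0, 0.06, 0], "twist": 0, "hand": -1}, {"translation": [0, 0.08, 0], "twist": 0, "hand": -1}, {"translation": [0, 0.08, 0], "twist": 0, "hand": -1}, {"translation": [0, 0.04, 0], "twist": 0, "hand": -1}, {"translation": [0, 0, 0], "twist": 0, "hand": -1}]}}

```text
t: 9.05
eef_pos: [0.4423, 0.0421, 0.2529]
orientation: [-0.0, 0.987, 0.158, -0.002]
force: [0.3, -0.1, 0.2]
gripper_width: 1.001
grip_force: 0.0
```

Call:
{"name": "arm_command", "arguments": {"motion": [{"translation": [0, 0, -0.04], "twist": 0, "hand": -1}, {"translation": [0, 0, -0.04], "twist": 0, "hand": -1}, {"translation": [0, 0, -0.03], "twist": 0, "hand": -1}, {"translation": [0, 0, -0.02], "twist": 0, "hand": -1}, {"translation": [0, 0, 0], "twist": 0, "hand": -1}]}}

```text
t: 9.68
eef_pos: [0.443, 0.0404, 0.1884]
orientation: [-0.0, 0.988, 0.156, -0.001]
force: [1.1, 0.1, -0.2]
gripper_width: 0.997
grip_force: 0.0
```

Call:
{"name": "arm_command", "arguments": {"motion": [{"translation": [0.001, 0, 0.002], "twist": 0, "hand": 0.95}, {"translation": [0, 0, 0], "twist": 0, "hand": 0.95}, {"translation": [0, 0, 0], "twist": 0, "hand": 0.95}, {"translation": [0, 0, 0], "twist": 0, "hand": 0.95}, {"translation": [0, 0, 0], "twist": 0, "hand": 0.95}], "grip_force": 60}}

```text
t: 10.3
eef_pos: [0.4447, 0.0409, 0.1911]
orientation: [0.0, 0.988, 0.156, 0.001]
force: [-1.7, -0.1, 5.4]
gripper_width: 0.52
grip_force: 60.2
```

Call:
{"name": "arm_command", "arguments": {"motion": [{"translation": [0, 0, 0], "twist": 0, "hand": 0.95}, {"translation": [0, 0, 0], "twist": 0, "hand": 0.95}, {"translation": [0, 0, 0], "twist": 0, "hand": 0.95}, {"translation": [0, 0, 0], "twist": 0, "hand": 0.95}, {"translation": [0, 0, 0], "twist": 0, "hand": 0.95}]}}

```text
t: 10.92
eef_pos: [0.4446, 0.0409, 0.1912]
orientation: [0.0, 0.988, 0.156, 0.001]
force: [-0.7, -0.3, 5.6]
gripper_width: 0.52
grip_force: 60.2
```

Call:
{"name": "arm_command", "arguments": {"motion": [{"translation": [0, 0, -0.004], "twist": 0, "hand": 0.95}, {"translation": [0, 0, -0.004], "twist": 0, "hand": 0.95}, {"translation": [0, 0, -0.004], "twist": 0, "hand": 0.95}, {"translation": [0, 0, -0.003], "twist": 0, "hand": 0.95}, {"translation": [0, 0, 0], "twist": 0, "hand": 0.95}]}}

```text
t: 11.55
eef_pos: [0.4447, 0.0409, 0.1838]
orientation: [0.0, 0.988, 0.156, 0.001]
force: [-1.4, 0.6, 8.3]
gripper_width: 0.52
grip_force: 60.4
```

Call:
{"name": "arm_command", "arguments": {"motion": [{"translation": [0, 0, 0], "twist": 0.08, "hand": 0.95}, {"translation": [0, 0, 0], "twist": 0.12, "hand": 0.95}, {"translation": [0, 0, 0], "twist": 0.14, "hand": 0.95}, {"translation": [0, 0, 0], "twist": 0.14, "hand": 0.95}, {"translation": [0, 0, 0], "twist": 0.12, "hand": 0.95}]}}

```text
t: 12.18
eef_pos: [0.4447, 0.0414, 0.1839]
orientation: [-0.0, 0.89, 0.456, 0.001]
force: [-1.7, 2.9, 8.7]
gripper_width: 0.519
grip_force: 60.4
```

Call:
{"name": "arm_command", "arguments": {"motion": [{"translation": [0, 0, 0], "twist": 0.14, "hand": 0.95}, {"translation": [0, 0, 0], "twist": 0.14, "hand": 0.95}, {"translation": [0, 0, 0], "twist": 0.12, "hand": 0.95}, {"translation": [0, 0, 0], "twist": 0, "hand": 0.95}, {"translation": [0, 0, 0], "twist": 0, "hand": 0.95}]}}

```text
t: 12.8
eef_pos: [0.4441, 0.0418, 0.1837]
orientation: [-0.001, 0.777, 0.629, 0.001]
force: [-2.5, 5.2, 9.1]
gripper_width: 0.523
grip_force: 60.5
```

```bash
python3 -c "
from h import *
s=manip.observe();q=s['orientation'];print(s['moment'],s['force'],s['joints'],'turned',2*np.degrees(np.arctan2(q[2],q[1])-np.arctan2(.156,.988)))"
```

```text
[0.9237779  0.39063915 0.05267301] [-2.49216626  5.22888843  9.05278396] [-0.06249367  0.30297518  1.97089234  0.00238071  0.86737601  0.14618886] turned 60.009906620956336
```

The tool has turned 60° with little torque. I lift gently first.

Call:
{"name": "arm_command", "arguments": {"motion": [{"translation": [0, 0, 0.006], "twist": 0, "hand": 0.95}, {"translation": [0, 0, 0.008], "twist": 0, "hand": 0.95}, {"translation": [0, 0, 0.01], "twist": 0, "hand": 0.95}, {"translation": [0, 0, 0.01], "twist": 0, "hand": 0.95}, {"translation": [0, 0, 0], "twist": 0, "hand": 0.95}]}}

```text
t: 13.42
eef_pos: [0.4436, 0.0411, 0.2001]
orientation: [-0.0, 0.777, 0.629, -0.0]
force: [-3.3, 5.3, 2.4]
gripper_width: 0.521
grip_force: 61.9
```

Call:
{"name": "arm_command", "arguments": {"motion": [{"translation": [0, 0, 0.02], "twist": 0, "hand": 0.95}, {"translation": [0, 0, 0.04], "twist": 0, "hand": 0.95}, {"translation": [0, 0, 0.06], "twist": 0, "hand": 0.95}, {"translation": [0, 0, 0.05], "twist": 0, "hand": 0.95}, {"translation": [0, 0, 0.01], "twist": 0, "hand": 0.95}]}}

```text
t: 14.05
eef_pos: [0.4458, 0.0403, 0.2919]
orientation: [0.002, 0.777, 0.629, 0.002]
force: [0.5, -0.3, -0.2]
gripper_width: 0.522
grip_force: 61.7
```

Call:
{"name": "arm_command", "arguments": {"motion": [{"translation": [0, 0, 0], "twist": 0, "hand": 0.95}, {"translation": [0, 0, 0], "twist": 0, "hand": 0.95}, {"translation": [0, 0, 0], "twist": 0, "hand": 0.95}, {"translation": [0, 0, 0], "twist": 0, "hand": 0.95}, {"translation": [0, 0, 0], "twist": 0, "hand": 0.95}]}}

```text
t: 14.68
eef_pos: [0.4441, 0.0408, 0.2896]
orientation: [-0.0, 0.777, 0.629, -0.0]
force: [0.7, 0.5, -0.7]
gripper_width: 0.516
grip_force: 61.7
```

```bash
python3 - <<'E'
from h import *
s=manip.observe();print(s["eef_pos"],s["force"],s["gripper_width"])
a=manip.snapshot("scene")[110:270,230:390,::-1];b=manip.snapshot("top")[150:260,210:460,::-1]
o=np.zeros((500,800,3),np.uint8);o[:400,:400]=cv2.resize(a,(400,400));o[:176,400:]=cv2.resize(b,(400,176));cv2.imwrite("pics/c4.png",o)
E
```

```text
[0.44412493 0.04083035 0.28961934] [ 0.65043027  0.5163006  -0.69352177] 0.5159064424041843
```

View pics/c4.png

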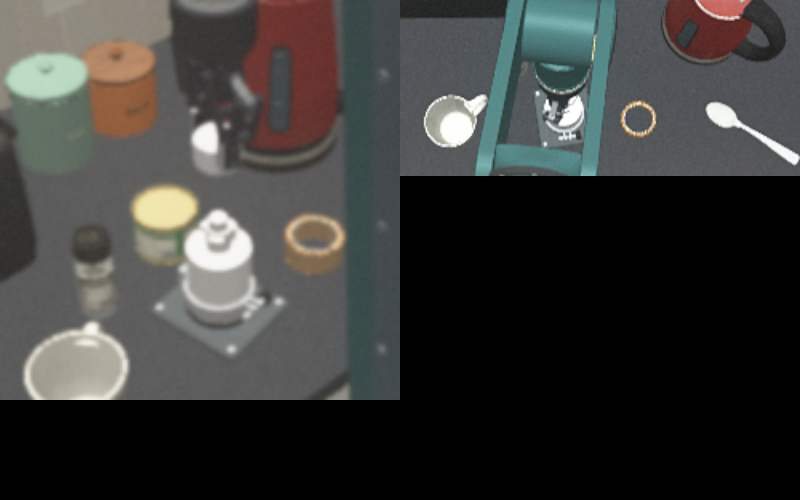

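The cap is in the gripper at (215,150), upright above the open neck with its ledges at (218,225). The tape lies flat at (315,243), and the bystanders look undisturbed.

```bash
python3 -c "
from workcell import manip
print(manip.finish_job())"
```

```text
the job is handed in; nothing more can be done
None
```

The job is handed in: the bottle is open, the gripper holds the cap upright about 9 cm above the neck, the tape lies flat to the right of the holder, and in the last pictures the mug, tin, spice jar and spoon look unmoved.

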